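Stack an empty stack-nest bin on the loaded one in the culture lab

TASK

Take the upper of the two nested bins from the slanted stand, lifting it straight out so that the lower one stays there, and stack it on the bin with the dishes, which stands loosely in its spill tray. Turn it half round for that, its yellow end over the other's plain end, so that its feet sit fully home on the ledges and it stands level and clear of the dishes. Set it down gently without letting it drop, keep off the dishes and the jar, disturb nothing else on the bench, and let go.

Things in the scene. Friction and masses are not known exactly. Their poses are not given: they have to be found in the camera images.
- spare_bin_centre (a point): Teal stack-nest bin with one yellow end, one of three alike: 220 x 126 x 80 mm high, about 270 g, tapering inwards below the rim. Site at its middle, 40 mm above the underside, 40 mm below the rim's top; x towards the yellow end, y across, z up out of the mouth. The bin to move: empty, nested yellow over yellow in the kept bin on the slanted stand, leaning with it at 30 degrees.
- spare_bin_rim (a point): Middle of the spare bin's long rim band on its +y side (the -y side is alike): 58 mm from the bin's middle, 9 mm below the top. The band is an upright wall 10 mm thick (y), 18 mm high and free for fingers for 140 mm; below it the side wall slopes inwards, so a fingertip inside should not go deeper than 18 mm. Ribs hang under it at x = +-80 mm.
- spare_bin_yellow_end (a point): Middle of the rim of the spare bin's yellow end (10 mm thick, 18 mm high, upright): 105 mm from the bin's middle along x, 71 mm above its underside. Inside, the wall below its middle is free for a finger (|y| under 25 mm). The plain end's rim is alike, but has a ledge 14 mm below its top there.
- spare_bin_foot (a point): Underside of the spare bin's foot at the yellow end: 46 mm wide (y), 11 mm long, at x = 86 mm. Two more feet stand in the corners of the plain end: x = -86 mm, |y| = 35 to 44.5 mm. The feet stick out 7 mm below the floor and carry the bin.
- spill_tray: Low white spill tray, fixed, 216 x 122 mm, rim 22 mm high, floor 4 mm thick; origin on the bench under its middle. The loaded bin, alike the others, stands loose and level in it with dishes and a jar: yellow end towards the tray's +x, rim top 84 mm above the bench. Its own pose is NOT reported: it stands up to 8 mm off the tray's middle in x and y, turned up to 0.05 rad, and can be slid by hand.
- kept_bin_mid_ledge (a point): Top of the ledge in the middle of the kept bin's plain end; the loaded bin has the same: 66 mm above its underside, 14 mm below the rim's top, x = -90 mm. It is a pocket: end wall at x = -100 mm, a lip 5 mm high at x = -79 mm, cheeks 5 mm high at y = +-24.5 mm. The yellow-end foot of a bin turned half round belongs in it, with 1.5 mm play before it rides up.
- kept_bin_corner_ledge (a point): Top of one of the two ledges in the corners of the kept bin's yellow end (the other at -y; the loaded bin alike), 66 mm above its underside: |x| = 79 (5 mm lip) to 100 mm, |y| = 30 to 53 mm. The turned bin's plain-end feet belong here. Fully home it is level, 66 mm above the loaded bin and centred on it. Yellow over yellow, feet miss the ledges and it sinks onto the contents.
- kept_bin_centre (a point): Teal stack-nest bin with one yellow end, one of three alike: 220 x 126 x 80 mm high, about 270 g, tapering inwards below the rim. Site at its middle, 40 mm above the underside, 40 mm below the rim's top; x towards the yellow end, y across, z up out of the mouth. The bin that stays on the stand, long side against its lip. The spare one sits in it loosely (2 mm play), 44 mm further along z.
- stand: Fixed angled bin stand of bent steel sheet, 250 mm wide (y), 135 mm deep, 85 mm high at its back. Its plate slopes at 30 degrees and faces -x of this frame (the robot, turned up to 0.2 rad either way); a lip 30 mm high runs along its lower edge. Origin on the bench under its middle.
- dish_0: Closed culture dish, 60 mm across, 15 mm high, number 1 from below of a pile of three on the loaded bin's floor (10 mm thick with the feet), not fastened, anywhere in its half of the bin. Origin at the centre of its underside, z up.
- dish_1: Closed culture dish, 60 mm across, 15 mm high, number 2 from below of a pile of three on the loaded bin's floor (10 mm thick with the feet), not fastened, anywhere in its half of the bin. Origin at the centre of its underside, z up.
- dish_2: Closed culture dish, 60 mm across, 15 mm high, number 3 from below of a pile of three on the loaded bin's floor (10 mm thick with the feet), not fastened, anywhere in its half of the bin. Origin at the centre of its underside, z up.
- sample_jar: Orange screw-capped jar, 44 mm across, 50 mm high, standing loose in the loaded bin beside the dishes, so its top is 64 mm above the bench. Origin at the centre of its underside, z up.
- tube_rack: Blue tube rack with capped tubes, 105 x 205 mm, 87 mm high, loose. Origin under its centre.
- tip_box: Pipette tip box with a blue lid, 89 x 126 mm, 72 mm high, loose. Origin under its centre.
- media_bottle: Glass bottle with an orange cap, 66 mm across, 155 mm high, loose. Origin under its centre.
- pipette: White hand pipette lying on the bench, 290 mm long, 29 mm thick, loose. Origin on the bench under its middle, x towards its tip.
Not all that is in view belongs to the job. What is shaped like the dish_2 but purple is not meant. There is more than one size of the sample_jar; the one meant has the size given above.

How it is judged (in metres and radians):
On the way:
1. the spare bin is lifted out of the kept bin, which stays on the stand (z of spare_bin_centre in the frame of kept_bin_centre above 0.075 m and distance of kept_bin_centre from where it was at the start of the episode below 0.015 m), for 0.1 s.
At the end, for the whole second after the job is handed in: spare bin at rest on the loaded one's ledges: turned half round, within 18 mm of the tray's middle and 0.15 rad of its line, level within 0.025 rad, its centre 110 mm above the bench within 2.5 mm; dishes and jar upright in the bin below; kept bin within 15 mm of its place on the stand (horizontal distance between spare_bin_centre and spill_tray below 0.018 m and z of spare_bin_centre in the frame of spill_tray between 0.1075 and 0.1125 m and angle between the x axis of spare_bin_centre and the x axis of spill_tray, either way round below 0.15 rad and x of spare_bin_yellow_end in the frame of spill_tray below -0.08 m and angle between spare_bin_centre's own z axis and vertical below 0.025 rad and linear speed of spare_bin below 0.01 m/s and angular speed of spare_bin below 0.05 rad/s and distance of kept_bin_centre from where it was at the start of the episode below 0.015 m and angle between each of dish_0, dish_1, dish_2, sample_jar's own z axis and vertical below 0.1 rad and horizontal distance between each of dish_0, dish_1, dish_2, sample_jar and spill_tray below 0.08 m and z of each of dish_0, dish_1, dish_2, sample_jar in the frame of spill_tray below 0.05 m); the robot touches nothing.
It fails at once if the kept bin is pulled off or out of its place on the stand (over 30 mm) (distance of kept_bin_centre from where it was at the start of the episode above 0.03 m).
It fails at once if the spare bin drops or is banged onto the ledges: it comes down its last 15 mm faster than 0.2 m/s (a free drop of over 2 mm) (horizontal distance between spare_bin_centre and spill_tray below 0.03 m and z of spare_bin_centre in the frame of spill_tray below 0.125 m and linear speed of spare_bin above 0.2 m/s).
It fails at once if the spare bin or the fingers press on the dishes or the jar (over 3 N), or tip one over (over 0.4 rad) (contact force between any of spare_bin, the fingers and dish_0 above 3 N or contact force between any of spare_bin, the fingers and dish_1 above 3 N or contact force between any of spare_bin, the fingers and dish_2 above 3 N or contact force between any of spare_bin, the fingers and sample_jar above 3 N or angle between any of dish_0, dish_1, dish_2, sample_jar's own z axis and vertical above 0.4 rad).
It fails at once if something else on the bench is shifted by over 20 mm (distance of any of tube_rack, tip_box, media_bottle, pipette from where it was at the start of the episode above 0.02 m).
It also fails if it takes over 67 s, if anything falls off the work surface, if the arm or the gripper's body presses on something with over 40 N, if the wrist force passes 120 N, or if a joint passes its speed limit or range.

ROBOT

A 6-joint arm with a two-finger parallel gripper is mounted at the origin on the work surface. World frame = base frame: x ahead of the robot, y to its left, z up, the work surface at z = 0. Lengths are in mm, angles in rad, forces in N, time in s.
With the tool pointing down it reaches from about 350 to 975 mm from the base axis. Payload 7.1 kg.
Tool frame: the origin (TCP) lies on the front face of the gripper's body, between the roots of the fingers; the fingertips stand 80 mm ahead of it and the grasp point (between the pads) lies 61 mm ahead of it (env.tips_ahead is the distance from the TCP to the fingertips, in mm); z points along the fingers, y is the line along which they close (so a half turn about z gives the same grasp; the last joint's range is limited). The gripper opens to 88 mm and grips with 3 to 60 N. Pads are 20 mm wide; open, the fingers measure 115 mm over their backs; the gripper's body (75 mm by 178 mm) begins 61 mm behind the grasp point.
Start: joints at [-1.187, 0.423, 1.63, -0, 1.089, -0.019], TCP at [245.013, -574.956, 302.675] pointing down, gripper open.
Joint ranges: [-3, 3], [-0.9, 2.11], [0.09, 2.58], [-1.31, 4.45], [0.11, 2.69], [-2.54, 2.54]. Speed limits (rad/s): [2.39, 2.39, 3.01, 3.14, 3.14, 3.14].

INTERFACE

Orientations are given as a unit quaternion [x, y, z, w].
In Python, from station import env, set_gripper, viewer, workorder gives the robot as it stands. Calls block until the motion is done:
- env.reach(position, orientation): joint-space move of the TCP to a pose.
- env.move_l(position, rot=None, rate=150, f_stop=None): straight line of the TCP; rot=None keeps the orientation; rate is the mean speed in mm/s. With f_stop (N) it stops when the force on the tool has changed by that much, and returns True; else False.
- env.move_joints(angles): joint-space move.
- set_gripper(opening): finger opening in mm; the grip force is fixed at half the most; returns when the fingers have stopped.
- env.hold(seconds).
- env.ik(position, orientation): joint angles nearest the present ones, or None.
- env.read_state(): the state.
- viewer.camera(name): name is "scene" or "top" or "wrist"; returns the picture (480x640x3 uint8, blue, green, red); there is no depth.
- viewer.camera_params(name): a dict with "fx", "fy", "cx", "cy" (pixels), "dist" ([k1, k2, p1, p2, k3] as OpenCV has them; the pictures are not rectified), "pose" (4x4, takes a point from camera to world coordinates); the wrist camera has in their place "tool_from_camera" (4x4, takes a point from camera to tool coordinates, whose origin is the TCP and whose axes are the flange's). Camera axes: x right, y up, looking along -z (the intrinsics and any distortion apply to the point x, -y, -z); pixel columns grow to the right and rows downward; lengths in mm; the calibration is good to about 2 mm. A picture is of the moment at which its call begins: read the wrist's pose just before it. camera_params takes no time and is no camera call.
A pose or a line that the arm cannot do raises env.IKError and nothing moves.
- workorder.sign_off(): hands the job in; it is judged then, once.
The state is a dict: "time_s": time; "qpos": joint angles; "dq": joint speeds; "tau": joint torques, N m; "tool_pos": TCP position; "orientation": TCP orientation; "force": force on the tool from outside, world axes, zero at the start; "wrist_torque": the same for the moment, N m; "width": finger opening in mm; "grip_force": force on a finger pad.
Only numpy, scipy, OpenCV 4.12 (cv2) and the standard library are available. Lean on these libraries where they do the work, as an engineer would, in place of code of your own. Each camera call takes 0.05 s, during which the arm holds its last target. There are 200 camera calls.

## Working session

There is one attempt and no reset: what is moved stays moved. The work goes in short steps, each a Python script; the robot and the scene stay as the last script left them, time stands still between calls to the robot, and variables do not carry over. Pictures are saved under pics/ and viewed, at most 10 in all, crops included, and the job is handed in when it is done.

```bash
ls; mkdir -p pics
python3 - <<'E'
from station import env, viewer
import cv2, numpy as np
np.set_printoptions(precision=4,suppress=True)
for n in ["scene","top"]:
    cv2.imwrite(f"pics/{n}0.png",viewer.camera(n)); print(n,viewer.camera_params(n))
print(viewer.camera_params("wrist"))
print(env.read_state())
E
```

```text
pics
scene {'fx': 536.2768513671947, 'fy': 536.2768513671947, 'cx': 312.81134116910846, 'cy': 236.77290187803598, 'dist': array([-0.0296,  0.    ,  0.    ,  0.    ,  0.    ]), 'pose': array([[   0.2094,   -0.7817,    0.5874, 1299.821 ],
       [   0.9778,    0.1636,   -0.1309, -184.4341],
       [   0.0062,    0.6018,    0.7986, 1123.1049],
       [   0.    ,    0.    ,    0.    ,    1.    ]])}
top {'fx': 438.33732913362724, 'fy': 438.33732913362724, 'cx': 321.1006036329966, 'cy': 234.3174002089167, 'dist': array([-0.0653,  0.    ,  0.    ,  0.    ,  0.    ]), 'pose': array([[  -0.0264,    0.9959,   -0.0862,  433.969 ],
       [  -0.9996,   -0.0273,   -0.0096,  -46.7698],
       [  -0.0119,    0.086 ,    0.9962, 1330.9722],
       [   0.    ,    0.    ,    0.    ,    1.    ]])}
{'fx': 371.93122350015426, 'fy': 371.93122350015426, 'cx': 322.68944864445086, 'cy': 238.24720795078855, 'dist': array([0.017, 0.   , 0.   , 0.   , 0.   ]), 'tool_from_camera': array([[  0.0002,   0.9637,   0.2671,  71.2708],
       [  1.    ,   0.0001,  -0.001 ,  -0.1794],
       [ -0.001 ,   0.2671,  -0.9637, -80.9366],
       [  0.    ,   0.    ,   0.    ,   1.    ]])}
{'time_s': 0.1, 'qpos': array([-1.187 ,  0.4238,  1.6306,  0.    ,  1.0886, -0.019 ]), 'dq': array([-0.0019, -0.001 , -0.0017, -0.0001, -0.0006, -0.0015]), 'tau': array([ -0.0004, -54.5608, -27.4324,   0.0645,   0.0188,  -0.    ]), 'tool_pos': array([ 244.8725, -574.6141,  301.9819]), 'orientation': array([ 0.9798,  0.2   , -0.0001, -0.0007]), 'force': array([-0.169 , -0.0677,  0.4228]), 'wrist_torque': array([-0.0202, -0.0009, -0.0174]), 'grip_force': 0.0, 'width': 87.52707846237041}
```

View pics/scene0.png

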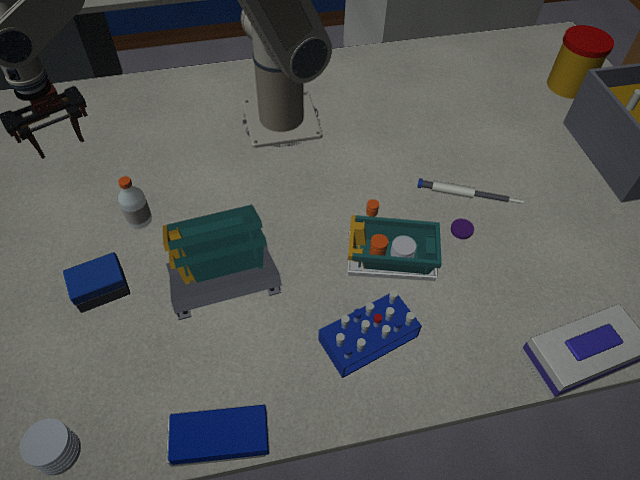

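View pics/top0.png

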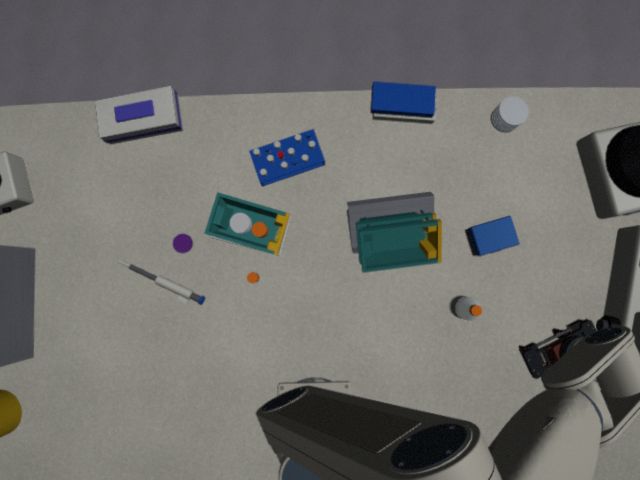

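Scene view: the stand with two nested bins is at about (215,255). The loaded bin in its white tray is at (395,245), with the orange jar at (379,244) and the dishes at (403,247).

The top view shows the stand with the bins at (398,240), yellow end to the right, and the loaded bin at (247,223).

What could be mistaken for what I want:
- **Bins:** upper bin, top (400,242), or lower kept bin, top edge (400,215). I want the upper, nearer-camera one.
- **Jar:** in the bin at (259,229), or the small orange one on the bench at (253,278). I want the one in the bin.
- **Dishes:** white pile at (240,222), purple disc at (182,243), or white stack at (509,114). I want the pile in the bin.

Next is one close crop of both views.

Run:
```python
import cv2, numpy as np
t=cv2.imread("pics/top0.png")[185:280,200:450]; s=cv2.imread("pics/scene0.png")[200:315,160:445]
t=cv2.resize(t,(800,304),interpolation=cv2.INTER_CUBIC); s=cv2.resize(s,(730,294),interpolation=cv2.INTER_CUBIC)
s=cv2.copyMakeBorder(s,0,0,0,70,cv2.BORDER_CONSTANT)
o=np.vstack([t,s]); o=np.clip(o.astype(float)*1.4,0,255).astype(np.uint8); cv2.imwrite("pics/crop1.png",o); print(o.shape)
```

```text
(598, 800, 3)
```

View pics/crop1.png

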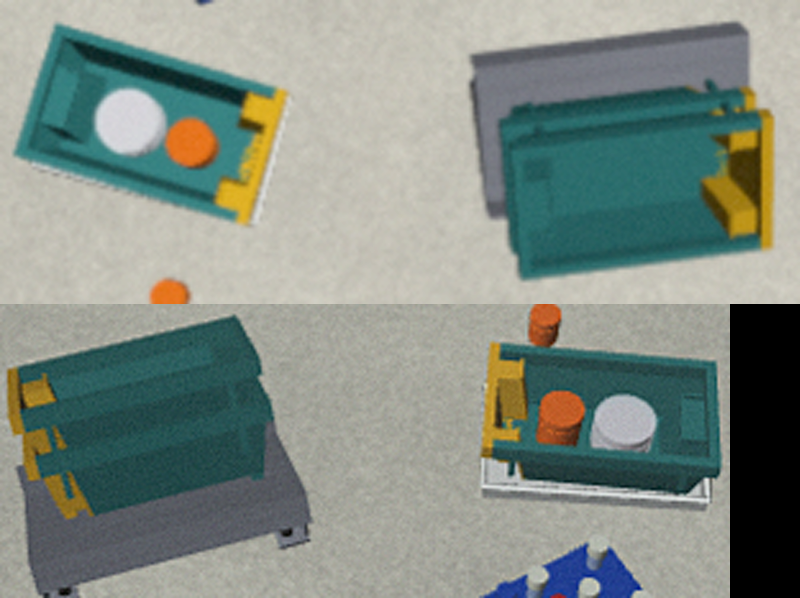

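The crop confirms the choice. The upper bin's mouth faces the robot, yellow end at −y, rim corners at top-view pixels (359,229), (440,220), (441,262) and (363,272). The loaded bin holds the white dishes and the orange jar. Now I'll triangulate.

```bash
cat > h.py <<'E'
import cv2, numpy as np
from scipy.spatial.transform import Rotation as R
from station import env, set_gripper, viewer, workorder
np.set_printoptions(precision=3,suppress=True)
def ray(p,px,pose):
    K=np.array([[p["fx"],0,p["cx"]],[0,p["fy"],p["cy"]],[0,0,1]])
    u=cv2.undistortPoints(np.array(px,float).reshape(-1,1,2),K,p["dist"])[:,0]
    d=np.c_[u[:,0],-u[:,1],-np.ones(len(u))]@pose[:3,:3].T
    return pose[:3,3],d/np.linalg.norm(d,axis=1)[:,None]
def project(p,X,pose):
    K=np.array([[p["fx"],0,p["cx"]],[0,p["fy"],p["cy"]],[0,0,1]])
    c=(np.array(X,float).reshape(-1,3)-pose[:3,3])@pose[:3,:3]; c[:,1:]*=-1
    return cv2.projectPoints(c,np.zeros(3),np.zeros(3),K,p["dist"])[0][:,0]
def plane(p,px,pose,z):
    o,d=ray(p,px,pose); return o+d*((z-o[2])/d[:,2])[:,None]
def tri(rays):  # list of (o,d) single rays -> point, rms gap
    A=sum(np.eye(3)-np.outer(d,d) for o,d in rays); b=sum((np.eye(3)-np.outer(d,d))@o for o,d in rays)
    X=np.linalg.solve(A,b); return X,max(np.linalg.norm((np.eye(3)-np.outer(d,d))@(X-o)) for o,d in rays)
def wpose(st=None):
    st=st or env.read_state(); T=np.eye(4); T[:3,:3]=R.from_quat(st["orientation"]).as_matrix(); T[:3,3]=st["tool_pos"]
    return T
def wrist(name=None):
    T=wpose(); im=viewer.camera("wrist"); 
    if name: cv2.imwrite(f"pics/{name}.png",im); np.save(f"pics/{name}.npy",T)
    return im,T@viewer.camera_params("wrist")["tool_from_camera"],T
def Q(zx,ty):  # tool z direction, approx tool y direction
    z=np.array(zx,float);z/=np.linalg.norm(z);x=np.cross(ty,z);x/=np.linalg.norm(x);y=np.cross(z,x)
    return R.from_matrix(np.c_[x,y,z]).as_quat()
E
python3 - <<'E'
from h import *
t=viewer.camera_params("top");s=viewer.camera_params("scene")
P={"NR":((441.2,262.2),(163.9,225.8)),"NL":((363,271.9),(252.6,205.5)),"FR":((440.5,220),(167.8,250)),"FL":((358.8,229.5),(262.3,226.6))}
for k,(a,b) in P.items():
    ra=ray(t,[a],t["pose"]);rb=ray(s,[b],s["pose"]); print(k,*tri([(ra[0],ra[1][0]),(rb[0],rb[1][0])]))
# loaded rim corners top crop (z=84)
c=np.array([(57,25),(287,92),(245,222),(15,155)])/3.2+[200,185]
L=plane(t,c,t["pose"],84); print(L,L.mean(0)); print(np.linalg.norm(L[0]-L[1]),np.linalg.norm(L[1]-L[2]))
a=[(487,345),(718,362)]; c=np.array([(490,345),(718,362),(718,475),(483,453)])-[0,304]
c=c/2.56+[160,200]; L=plane(s,c,s["pose"],84); print(L,L.mean(0))
E
```

```text
NR [ 452.718 -363.397  115.254] 2.5799656255933914
NL [ 432.133 -146.082  113.603] 2.096684688748372
FR [ 564.913 -351.433  166.124] 4.808606418972689
FL [ 545.022 -134.984  167.381] 1.3631005686040778
[[670.886 261.504  84.   ]
 [603.639  53.87   84.   ]
 [488.04   93.685  84.   ]
 [553.645 300.209  84.   ]] [579.053 177.317  84.   ]
218.2526789662317 122.26363083557983
[[491.765  93.957  84.   ]
 [557.576 305.48   84.   ]
 [682.512 259.377  84.   ]
 [614.705  55.347  84.   ]] [586.639 178.54   84.   ]
```

```bash
cat >> h.py <<'E'
def binR(xdir,tilt):  # bin frame: x horizontal towards yellow, leaning by tilt about x
    x=np.array([*xdir,0.]);x/=np.linalg.norm(x);y=np.cross([0,0,1],x)
    return R.from_rotvec(tilt*x).as_matrix()@np.c_[x,y,[0,0,1.]]
def toolq(B,s): return Q(-B[:,2],s*B[:,1])
E
python3 - <<'E'
from h import *
B=binR((.0945,-.9955),np.pi/6); print(B)
rim=np.array([546.7,-244.8,174.9]); C=np.array([497,-249.5,145.9]); 
Bp=binR((.305,.952),0); Cp=np.array([582,178,150.])
Bl=binR((-.305,-.952),0)
for s in (1,-1):
    for n,B_,p in (("pick",B,rim+62*B[:,2]),("lift",B,rim+200*B[:,2]),("place",Bp,Cp+53*Bp[:,1]+[0,0,61]),("placehi",Bp,Cp+53*Bp[:,1]+[0,0,200]),
      ("look",B,C-31*s*-B[:,0]*-1*-1+260*B[:,2]),("lookL",Bp,Cp+[0,0,200])):
        q=toolq(B_,s); tx=R.from_quat(q).as_matrix()[:,0]; print(s,n,env.ik(p,q), tx@B_[:,0])
E
```

```text
[[ 0.095  0.862 -0.498]
 [-0.996  0.082 -0.047]
 [ 0.     0.5    0.866]]
1 pick [-0.597  0.374  2.023  0.81   0.456 -1.378] -1.0000000000000004
1 lift [-0.701  0.103  2.034  0.582  0.707 -1.187] -1.0000000000000004
1 place [ 0.329  0.46   1.825 -0.     0.856 -2.502] -1.0000000000000002
1 placehi [ 0.329  0.284  1.719 -0.     1.139 -2.502] -1.0000000000000002
1 look [-0.9    0.022  2.061  0.594  0.847 -1.347] -1.0000000000000004
1 lookL None -1.0000000000000002
-1 pick [-0.597  0.374  2.023  0.81   0.456  1.764] 1.0000000000000004
-1 lift [-0.701  0.103  2.034  0.582  0.707  1.955] 1.0000000000000004
-1 place [ 0.329  0.46   1.825 -0.     0.856  0.639] 1.0000000000000002
-1 placehi [ 0.329  0.284  1.719 -0.     1.139  0.639] 1.0000000000000002
-1 look [-0.802 -0.067  2.147  0.574  0.802  1.893] 1.0000000000000004
-1 lookL [ 0.277  0.35   1.625 -0.     1.167  0.587] 1.0000000000000002
```

```bash
cat >> h.py <<'E'
def quad(im,near=None):
    h=cv2.cvtColor(im,cv2.COLOR_BGR2HSV)
    teal=cv2.inRange(h,(80,90,30),(98,255,255))|cv2.inRange(h,(18,140,80),(32,255,255))
    m=cv2.morphologyEx(teal,cv2.MORPH_CLOSE,np.ones((5,5)));m=cv2.morphologyEx(m,cv2.MORPH_OPEN,np.ones((5,5)))
    c=max(cv2.findContours(m,cv2.RETR_EXTERNAL,cv2.CHAIN_APPROX_NONE)[0],key=cv2.contourArea)
    hull=cv2.convexHull(c); a=cv2.approxPolyDP(hull,0.04*cv2.arcLength(hull,True),True)[:,0].astype(float)
    if len(a)!=4: return a,c
    # refine: fit a line to contour points near each side
    pts=c[:,0].astype(float); L=[]
    for i in range(4):
        p,q=a[i],a[(i+1)%4]; u=(q-p)/np.linalg.norm(q-p); n=np.array([-u[1],u[0]]); t=(pts-p)@u; e=(pts-p)@n
        k=(np.abs(e)<5)&(t>.12*np.linalg.norm(q-p))&(t<.88*np.linalg.norm(q-p))
        vx,vy,x,y=cv2.fitLine(pts[k].astype(np.float32),cv2.DIST_HUBER,0,.01,.01)[:,0]; L.append((np.array([-vy,vx]),-vy*x+vx*y))
    return np.array([np.linalg.solve(np.array([L[i-1][0],L[i][0]]),[L[i-1][1],L[i][1]]) for i in range(4)]),c
E
python3 - <<'E'
from h import *
B=binR((.0945,-.9955),np.pi/6); C=np.array([497,-249.5,145.9]); q=toolq(B,-1)
ims=[]
for i,d in enumerate((250,180)):
    p=C-31*B[:,0]+d*B[:,2]
    (env.reach(p,q) if i==0 else env.move_l(p,q,rate=100)); env.hold(.3)
    im,Tc,T=wrist(f"spare{i}"); a,c=quad(im); print(T[:3,3],p,a); cv2.polylines(im,[a.round().astype(int)],True,(0,0,255),1); ims.append(im)
o=np.vstack(ims); cv2.imwrite("pics/spare_v.png",cv2.resize(o,(400,600),interpolation=cv2.INTER_AREA)); print(env.read_state()["time_s"])
E
```

```text
[ 369.651 -230.723  362.286] [ 369.63  -230.452  362.406] [[399.579  48.   ]
 [387.276 299.448]
 [257.077 301.274]
 [243.011  48.   ]]
[ 404.438 -227.318  302.235] [ 404.473 -227.144  301.785] [[422.66   22.   ]
 [403.19  338.414]
 [242.402 340.281]
 [220.514  22.   ]]
3.3167
```

View pics/spare_v.png

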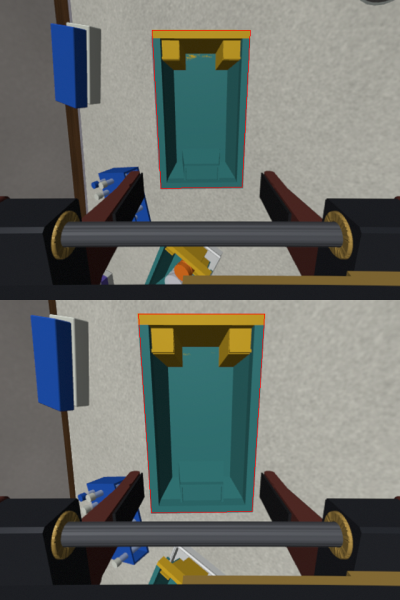

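The spare bin's rim outline is found cleanly in both wrist views: corners at about (400,48), (387,299), (257,301) and (243,48) in the first, yellow end at the top. The tubes and loaded bin are farther off. Triangulating the corners now.

```bash
cat >> h.py <<'E'
def corners(names):
    w=viewer.camera_params("wrist"); rs=[]
    for n in names:
        a,_=quad(cv2.imread(f"pics/{n}.png")); a=a+.5*np.sign(a-a.mean(0))
        a=a[np.argsort(np.arctan2(*(a-a.mean(0)).T))]
        rs.append(ray(w,a,np.load(f"pics/{n}.npy")@w["tool_from_camera"]))
    X=[tri([(o,d[i]) for o,d in rs]) for i in range(4)]
    return np.array([x for x,_ in X]),[g for _,g in X]
E
python3 - <<'E'
from h import *
X,g=corners(["spare0","spare1"]); print(X,g,"centre",X.mean(0))
print([np.linalg.norm(X[i]-X[i-1]) for i in range(4)])
c=X.mean(0); u,s,v=np.linalg.svd(X-c); print(v, s)
E
```

```text
[[ 558.089 -353.864  180.931]
 [ 535.621 -135.34   181.824]
 [ 427.802 -148.547  121.593]
 [ 450.395 -364.292  117.842]] [np.float64(0.08590899532206886), np.float64(0.13706188953765702), np.float64(0.012624755376499382), np.float64(0.12018556449884754)] centre [ 492.977 -250.511  150.548]
[np.float64(125.24810922275636), np.float64(219.67770299461694), np.float64(124.20567235330442), np.float64(216.95661257226521)]
[[-0.099  0.995  0.013]
 [-0.866 -0.08  -0.494]
 [ 0.491  0.06  -0.869]] [218.322 124.703   1.356]
```

```bash
cat >> h.py <<'E'
B=binR((.099,-.995),np.radians(29.9)); C=np.array([492.98,-250.5,150.5])-1.2*B[:,2]; q=toolq(B,-1); rim=C+58*B[:,1]
E
python3 - <<'E'
from h import *
set_gripper(44)
env.reach(rim+110*B[:,2],q); env.hold(.2)
im,_,_=wrist("pre"); 
hit=env.move_l(rim+64.5*B[:,2],q,rate=60,f_stop=6); env.hold(.2)
st=env.read_state(); print(hit,(st["tool_pos"]-rim)@B,st["force"]@B)
for w in (20,15,13):
    set_gripper(w); env.hold(.1); st=env.read_state(); print(w,st["width"],st["grip_force"],st["force"]@B)
im2,_,_=wrist("grasp"); cv2.imwrite("pics/grasp_v.png",cv2.resize(np.hstack([im,im2]),(800,300),interpolation=cv2.INTER_AREA)); print(st["time_s"])
E
```

```text
False [ 0.129  0.18  64.842] [-0.586  0.214 -0.066]
20 19.756304533921046 0.0 [ 0.467 -0.263 -0.442]
15 14.947385892794657 0.0 [-0.251  0.257  0.619]
13 13.124670939046055 0.7785212807357311 [-0.251  1.476  0.466]
7.425
```

View pics/grasp_v.png

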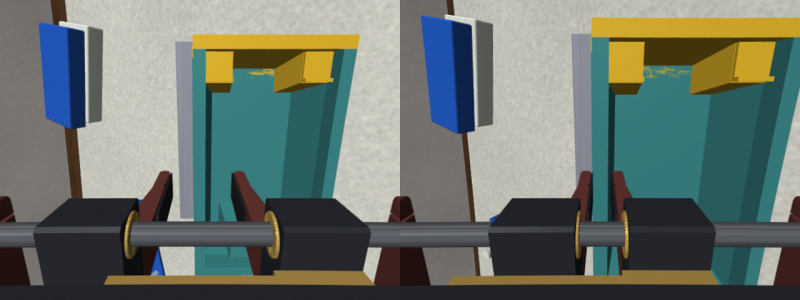

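The fingers straddle the far long rim band, and at 13 mm the outer finger just touches. I'll shift 1.3 mm, close, and lift straight out.

Run:
```python
from h import *
p=env.read_state()["tool_pos"]+1.3*B[:,1]
env.move_l(p,q,rate=20); st=env.read_state(); print(st["force"]@B)
set_gripper(0); env.hold(.3); st=env.read_state(); print(st["width"],st["grip_force"],st["force"]@B)
p=env.read_state()["tool_pos"]
for d in (8,20,45):
    hit=env.move_l(p+d*B[:,2],q,rate=40,f_stop=15); st=env.read_state(); print(d,hit,st["width"],st["force"],st["force"]@B)
    if hit: break
cv2.imwrite("pics/lift_top.png",viewer.camera("top")); im,_,_=wrist("lift"); print(st["time_s"])
o=np.hstack([cv2.resize(cv2.imread("pics/lift_top.png")[150:330,300:500],(400,360)),cv2.resize(im,(400,300))[:300]] if 0 else [cv2.resize(cv2.imread("pics/lift_top.png")[150:300,300:500],(400,300)),cv2.resize(im,(400,300))])
cv2.imwrite("pics/lift_v.png",o)
```

```text
[ 0.01  -0.24   0.213]
9.80543904972343 29.999779164791107 [-1.077  1.349 -1.611]
8 False 9.878640255006989 [-0.102 -0.137 -2.397] [ 0.126 -1.294 -2.021]
20 False 9.815526425155161 [-0.331  0.302 -2.704] [-0.334 -1.607 -2.194]
45 False 10.058614619346617 [-0.293 -0.233 -3.012] [ 0.203 -1.774 -2.454]
9.8333
```

View pics/lift_v.png

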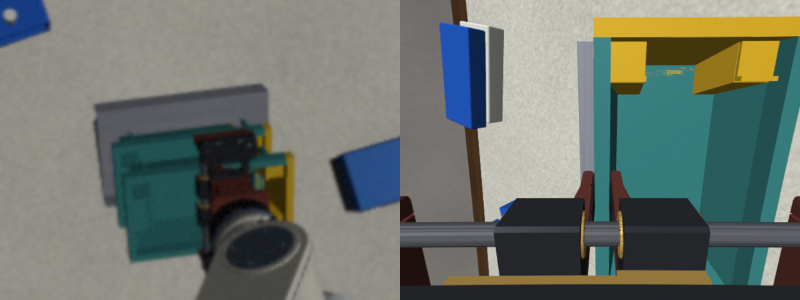

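The bin is out, with only one bin's weight on the wrist (2.7 N), and the kept bin is still on the stand. Next I clear the stand, turn, and look at the loaded bin past the held one.

```bash
cat >> h.py <<'E'
Bp=binR((.305,.952),0); qp=toolq(Bp,-1); Cl=np.array([582,178,84.])
def lookL(d): return Cl-45*Bp[:,0]-110*Bp[:,1]+d*Bp[:,2]
E
python3 - <<'E'
from h import *
p=env.read_state()["tool_pos"]; env.move_l(p+85*B[:,2],q,rate=120)
p=env.read_state()["tool_pos"]; print(p)
env.move_l(p+[0,0,max(0,390-p[2])],q,rate=150)
print(env.ik(lookL(330),qp),env.read_state()["qpos"])
env.reach(lookL(330),qp); env.hold(.3); st=env.read_state(); print(st["width"],st["force"],st["tool_pos"],st["time_s"])
ims=[wrist("load0")[0]]
env.move_l(lookL(250),qp,rate=100); env.hold(.3); ims.append(wrist("load1")[0]); print(env.read_state()["time_s"])
cv2.imwrite("pics/load_v.png",cv2.resize(np.hstack(ims),(800,300),interpolation=cv2.INTER_AREA))
E
```

```text
[ 448.43  -254.772  347.228]
[ 0.132  0.412  1.386 -0.     1.344  0.442] [-0.7    0.05   1.984  0.523  0.797  2.031]
9.904795980409643 [-0.597 -0.358 -2.844] [672.975 100.663 414.235] 13.0167
14.3667
```

View pics/load_v.png

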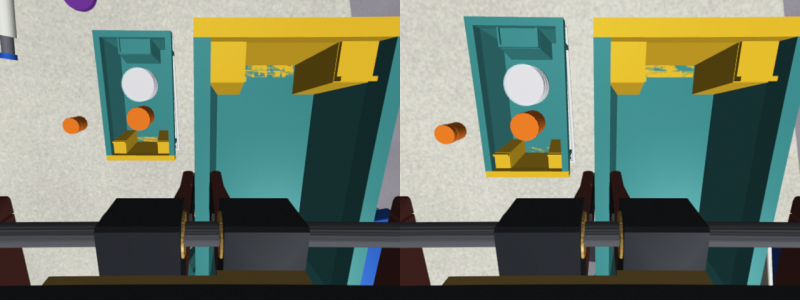

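Both views show the loaded bin on the left, plain end at the top, clear of the held bin. The dishes are at about (220,135) and the jar at (220,190) in full-size load0 pixels. The right silhouette may include the outer band face, so I'll check profiles across the edges.

Run:
```python
from h import *
for n,r,c0,c1 in (("load0",150,262,292),("load1",150,242,290)):
    im=cv2.imread(f"pics/{n}.png"); b=cv2.GaussianBlur(im,(1,5),0); print(n,c0); print(b[r,c0:c1].astype(int).tolist())
    m=im.copy(); m[:,300:]=0; m[330:]=0; a,c=quad(m); print(a, wpose() is None)
```

```text
load0 262
[[140, 140, 64], [141, 140, 64], [140, 140, 64], [140, 140, 64], [141, 140, 64], [140, 140, 64], [140, 139, 63], [140, 140, 63], [140, 140, 64], [141, 140, 64], [140, 140, 63], [141, 140, 65], [142, 141, 64], [139, 139, 62], [100, 98, 42], [78, 77, 44], [135, 135, 126], [205, 206, 204], [228, 229, 228], [222, 223, 221], [185, 189, 188], [194, 204, 205], [198, 209, 211], [199, 210, 211], [198, 210, 211], [199, 210, 211], [197, 208, 208], [195, 206, 207], [197, 208, 208], [200, 211, 212]]
[[273.412  49.   ]
 [279.778 256.   ]
 [171.842 256.   ]
 [148.019  49.   ]] False
load1 242
[[144, 144, 65], [145, 144, 66], [145, 144, 65], [145, 144, 65], [146, 145, 66], [146, 144, 66], [145, 144, 66], [145, 145, 65], [146, 144, 65], [145, 144, 65], [146, 144, 66], [146, 145, 66], [145, 145, 66], [146, 145, 66], [145, 144, 66], [146, 145, 67], [145, 144, 66], [146, 145, 67], [147, 145, 67], [146, 145, 66], [146, 145, 67], [147, 147, 67], [145, 145, 67], [102, 101, 45], [74, 73, 28], [95, 94, 72], [205, 206, 200], [190, 191, 188], [212, 213, 210], [231, 232, 231], [231, 232, 230], [219, 220, 217], [181, 186, 185], [202, 213, 214], [207, 218, 219], [205, 217, 217], [204, 216, 216], [204, 215, 216], [205, 215, 216], [204, 214, 215], [205, 216, 217], [207, 218, 219], [209, 220, 221], [211, 221, 221], [211, 221, 222], [210, 221, 221], [209, 219, 221], [207, 217, 218]]
[[102.344  26.476]
 [262.071  28.459]
 [270.974 283.   ]
 [139.011 283.   ]] False
```

```bash
sed -i 's/h=cv2.cvtColor(im,cv2.COLOR_BGR2HSV)$/h=cv2.cvtColor(im,cv2.COLOR_BGR2HSV); h[h[...,2]<vmin]=0/; s/def quad(im,near=None)/def quad(im,vmin=0)/' h.py
cat >> h.py <<'E'
def loaded(names):
    w=viewer.camera_params("wrist"); rs=[]
    for n in names:
        m=cv2.imread(f"pics/{n}.png"); m[:,300:]=0; m[330:]=0
        a,_=quad(m,112); a=a+.5*np.sign(a-a.mean(0)); a=a[np.argsort(np.arctan2(*(a-a.mean(0)).T))]; print(a.round(1).tolist())
        rs.append(ray(w,a,np.load(f"pics/{n}.npy")@w["tool_from_camera"]))
    X=[tri([(o,d[i]) for o,d in rs]) for i in range(4)]; print([round(float(g),2) for _,g in X])
    return np.array([x for x,_ in X]),rs
E
python3 - <<'E'
from h import *
X,rs=loaded(["load0","load1"]); print(X,X.mean(0),[np.linalg.norm(X[i]-X[i-1]) for i in range(4)])
for o,d in rs:
    Y=o+d*((84-o[2])/d[:,2])[:,None]; e=Y[1]+Y[0]-Y[2]-Y[3]; print("z84",Y.mean(0),[np.linalg.norm(Y[i]-Y[i-1]).round(1) for i in range(4)],Y.tolist())
# held bin in tool frame: yellow rim outer edge and outer long edge
w=viewer.camera_params("wrist")
for n in ("lift","load0","load1"):
    im=cv2.imread(f"pics/{n}.png"); h=cv2.cvtColor(im,cv2.COLOR_BGR2HSV)
    y=cv2.inRange(h,(18,140,80),(32,255,255))
    cols=np.arange(330,620,20); top=[np.argmax(y[:,c]>0)-.5 for c in cols]
    tl=cv2.inRange(h,(80,90,112),(98,255,255)); rows=np.arange(90,250,20); lf=[np.nonzero(tl[r,300:]>0)[0][0]+299.5 for r in rows]
    T=w["tool_from_camera"]; P=plane(w,np.c_[cols,top],T,64.8); L=plane(w,np.c_[lf,rows],T,64.8)
    print(n,"yellow x",np.polyfit(P[:,1],P[:,0],1),P[[0,-1]],"left y",np.polyfit(L[:,0],L[:,1],1))
E
```

```text
[[147.5, 48.5], [171.3000030517578, 256.5], [279.20001220703125, 256.5], [272.6000061035156, 48.5]]
[[101.80000305175781, 26.0], [138.5, 283.5], [269.70001220703125, 283.5], [260.3999938964844, 27.899999618530273]]
[0.22, 0.01, 0.08, 0.01]
[[553.882 300.751  86.532]
 [484.625  93.48   82.77 ]
 [603.814  55.062  82.806]
 [671.178 266.004  74.271]] [578.375 178.824  81.595] [np.float64(122.94708972202224), np.float64(218.5681768882601), np.float64(125.22809272935936), np.float64(221.60227307710846)]
z84 [578.493 178.556  84.   ] [np.float64(124.7), np.float64(218.4), np.float64(124.9), np.float64(219.1)] [[552.8687565131943, 301.4036577671375, 84.0], [485.2515694183175, 93.6987858087577, 84.0], [604.1403211026363, 55.343482032404324, 84.0], [671.7121365063468, 263.77842714385565, 84.0]]
z84 [578.557 178.623  84.   ] [np.float64(125.0), np.float64(218.8), np.float64(124.7), np.float64(218.5)] [[552.9527059927341, 301.9137942408429, 84.0], [485.3947565912388, 93.77263159358674, 84.0], [604.0716231875796, 55.52593825751855, 84.0], [671.8094434359779, 263.2790223150619, 84.0]]
lift yellow x [ -0.003 107.992] [[107.971   1.268  64.8  ]
 [107.671  98.322  64.8  ]] left y [ 0.002 -6.474]
load0 yellow x [ -0.003 107.992] [[107.971   1.268  64.8  ]
 [107.671  98.322  64.8  ]] left y [ 0.   -5.98]
load1 yellow x [ -0.003 107.939] [[107.971   1.268  64.8  ]
 [107.671  98.322  64.8  ]] left y [ 0.   -5.98]
```

Run:
```python
from h import *
w=viewer.camera_params("wrist")
for n in ("spare0","spare1","pre","grasp","lift","load0"):
    im=cv2.imread(f"pics/{n}.png"); h=cv2.cvtColor(im,cv2.COLOR_BGR2HSV); T=np.load(f"pics/{n}.npy")
    y=cv2.inRange(h,(18,140,80),(32,255,255)); v=h[...,2]
    if n[0] in"s": cols=np.arange(270,375,8); rows=np.arange(90,240,10)
    else: cols=np.arange(335,520,10); rows=np.arange(90,240,10)
    t=[np.argmax(y[:,c]>0)-.5 for c in cols]; tl=cv2.inRange(h,(80,90,20),(98,255,255)); c0=150 if n[0]=="s" else 250
    if n=="load0":c0=296
    lf=[c0+np.nonzero(tl[r,c0:]>0)[0][0]-.5 for r in rows]
    if n in("lift","load0"): d=64.9; f=lambda P:P
    else: d=(T[:3,3]-C)@B[:,2]
    P=plane(w,np.c_[cols,t],w["tool_from_camera"],d);L=plane(w,np.c_[lf,rows],w["tool_from_camera"],d)
    off=(T[:3,3]-C)@B if n not in("lift","load0") else np.array([0,0,d])
    # tool x=Bx, tool y=-By
    print(n,"depth %.0f"%d,"yellow edge Bx %.2f slope %.4f"%((P[:,0]+off[0]).mean(),np.polyfit(P[:,1],P[:,0],1)[0]),"outer edge By %.2f slope %.4f"%((off[1]-L[:,1]).mean(),np.polyfit(L[:,0],L[:,1],1)[0]), "cols",lf[0],lf[-1],t[0])
```

```text
spare0 depth 245 yellow edge Bx 106.49 slope 0.0003 outer edge By 65.50 slope -0.0046 cols 244.5 252.5 47.5
spare1 depth 176 yellow edge Bx 106.74 slope 0.0003 outer edge By 65.32 slope -0.0025 cols 224.5 234.5 21.5
pre depth 111 yellow edge Bx 107.38 slope -0.0105 outer edge By 66.21 slope 0.0049 cols 308.5 308.5 54.5
grasp depth 65 yellow edge Bx 107.56 slope -0.0043 outer edge By 65.97 slope 0.0023 cols 305.5 306.5 28.5
lift depth 65 yellow edge Bx 107.90 slope -0.0043 outer edge By 6.37 slope 0.0030 cols 309.5 310.5 27.5
load0 depth 65 yellow edge Bx 107.90 slope -0.0043 outer edge By 5.94 slope 0.0014 cols 309.5 311.5 27.5
```

Run:
```python
from h import *
w=viewer.camera_params("wrist")
for n in ("spare0","spare1","pre","grasp","lift","load0","load1"):
    im=cv2.imread(f"pics/{n}.png"); h=cv2.cvtColor(im,cv2.COLOR_BGR2HSV); T=np.load(f"pics/{n}.npy")
    held=n[0]=="l"; Bx,Cx=(Bp,None) if n[:2]=="lo" else (B,C)
    F=np.eye(4);F[:3,:3]=Bx; F[:3,3]=C if not held else T[:3,3]-64.9*Bx[:,2]
    y=cv2.inRange(h,(18,140,80),(32,255,255))
    cols=np.arange(270,375,8) if n[0]=="s" else np.arange(335,520,10); rows=np.arange(90,240,10)
    t=[np.argmax(y[:,c]>0)-.5 for c in cols]; tl=cv2.inRange(h,(80,90,20),(98,255,255)); c0=150 if n[0]=="s" else 250 if n[:2]!="lo" else 296
    lf=[c0+np.nonzero(tl[r,c0:]>0)[0][0]-.5 for r in rows]
    pose=np.linalg.inv(F)@T@w["tool_from_camera"]
    P=plane(w,np.c_[cols,t],pose,0);L=plane(w,np.c_[lf,rows],pose,0)
    print(n,"yellow Bx %.2f"%P[:,0].mean(),"outer By %.2f"%L[:,1].mean(),"cmd rot err",R.from_matrix(T[:3,:3].T@R.from_quat(qp if n[:2]=="lo" else q).as_matrix()).as_rotvec())
```

```text
spare0 yellow Bx 107.12 outer By 65.70 cmd rot err [-0.002 -0.002 -0.004]
spare1 yellow Bx 107.38 outer By 65.60 cmd rot err [-0.002 -0.003 -0.004]
pre yellow Bx 107.39 outer By 66.19 cmd rot err [ 0. -0. -0.]
grasp yellow Bx 107.57 outer By 66.00 cmd rot err [-0. -0.  0.]
lift yellow Bx 107.89 outer By 6.37 cmd rot err [ 0.  0. -0.]
load0 yellow Bx 107.87 outer By 5.83 cmd rot err [ 0.    -0.    -0.001]
load1 yellow Bx 107.94 outer By 5.92 cmd rot err [ 0.001 -0.    -0.   ]
```

Run:
```python
from h import *
w=viewer.camera_params("wrist"); X,g=corners(["spare0","spare1"])
print("X in bin frame",(X-C)@B)
for n in ("spare0","spare1"):
    a,_=quad(cv2.imread(f"pics/{n}.png")); T=np.load(f"pics/{n}.npy"); Tc=T@w["tool_from_camera"]
    print(n,a.tolist(),project(w,X,Tc).tolist())
    print("cam in bin frame",(Tc[:3,3]-C)@B,"tool",(T[:3,3]-C)@B)
    o,d=ray(w,a,Tc); o=(o-C)@B; d=d@B; print((o+d*((0-o[2])/d[:,2])[:,None]))
```

```text
X in bin frame [[ 107.214   65.267    0.795]
 [-112.524   65.708    0.044]
 [-110.192  -58.834    1.859]
 [ 106.978  -59.43    -0.402]]
spare0 [[399.5785827636719, 48.0], [387.275634765625, 299.4480285644531], [257.07672119140625, 301.27435302734375], [243.0113983154297, 48.0]] [[242.61642307679205, 47.38903460003971], [256.6763630643999, 301.80977554096], [387.7747850665236, 299.9483503533418], [399.9241685895967, 47.3384745278432]]
cam in bin frame [ 39.897   1.805 326.1  ] tool [-31.891   0.882 244.997]
[[ 106.424  -59.106    0.   ]
 [-110.534  -58.686    0.   ]
 [-111.991   65.307    0.   ]
 [ 106.941   65.137    0.   ]]
spare1 [[422.66021728515625, 22.0], [403.1898498535156, 338.4141845703125], [242.4018096923828, 340.2810363769531], [220.51377868652344, 22.0]] [[219.87996590482965, 21.645983070515058], [241.77836297742252, 340.7386955497624], [403.69090551911233, 338.9137994296789], [423.35669817915647, 21.71249551637831]]
cam in bin frame [ 39.895   2.127 256.669] tool [-31.835   1.249 175.514]
[[ 106.721  -58.919    0.   ]
 [-110.857  -58.871    0.   ]
 [-112.157   65.214    0.   ]
 [ 107.231   65.091    0.   ]]
```

Run:
```python
from h import *
print(viewer.camera_params("wrist")["tool_from_camera"]); X,g=corners(["spare0","spare1"]); print(X.mean(0),C,rim,B,sep="\n")
print(np.linalg.det(B), (X.mean(0)-C)@B)
```

```text
[[  0.      0.963   0.268  71.967]
 [  1.     -0.     -0.     -1.344]
 [ -0.      0.268  -0.963 -80.938]
 [  0.      0.      0.      1.   ]]
[ 495.821 -248.076  151.541]
[ 493.575 -250.441  149.46 ]
[ 543.608 -245.463  178.372]
[[ 0.099  0.863 -0.496]
 [-0.995  0.086 -0.049]
 [-0.     0.498  0.867]]
1.0000000000000004 [-2.131  3.178  0.574]
```

```bash
cat > cal.py <<'E'
from h import *
a=np.array([viewer.camera_params("wrist")["tool_from_camera"] for _ in range(3)]); print(a[:,:3,3].tolist(), a[0][:3,:3].tolist())
E
python3 cal.py; python3 cal.py; python3 -c "
from h import *
print(viewer.camera_params('top')['pose'][:3,3])"
```

```text
[[71.96749986386813, -1.3436044477619369, -80.93778613724551], [71.96749986386813, -1.3436044477619369, -80.93778613724551], [71.96749986386813, -1.3436044477619369, -80.93778613724551]] [[0.00015872472933774645, 0.9634972631839702, 0.26771813282528845], [0.999999900735802, -4.147039502509501e-05, -0.00044363114376599606], [-0.000416335016158112, 0.2677181766656961, -0.9634971741255647]]
[[71.96749986386813, -1.3436044477619369, -80.93778613724551], [71.96749986386813, -1.3436044477619369, -80.93778613724551], [71.96749986386813, -1.3436044477619369, -80.93778613724551]] [[0.00015872472933774645, 0.9634972631839702, 0.26771813282528845], [0.999999900735802, -4.147039502509501e-05, -0.00044363114376599606], [-0.000416335016158112, 0.2677181766656961, -0.9634971741255647]]
[ 433.969  -46.77  1330.972]
```

```bash
cat >> h.py <<'E'
Bp=binR((.3085,.9512),0); qp=toolq(Bp,-1)
PL=np.array([578.52,178.6,0])+1.4*Bp[:,0]+56.5*Bp[:,1]; ZS=214.8
E
python3 - <<'E'
from h import *
for n in ("grasp","lift","load0","load1"):
    h=cv2.cvtColor(cv2.imread(f"pics/{n}.png"),cv2.COLOR_BGR2HSV); tl=cv2.inRange(h,(80,90,20),(98,255,255))
    print(n,[int(np.nonzero(tl[r])[0][-1]) for r in (300,320,410,425)])
env.move_l(PL+[0,0,300],qp,rate=120); env.move_l(PL+[0,0,ZS+12],qp,rate=60); env.hold(.3)
st=env.read_state(); print((st["tool_pos"]-PL-[0,0,ZS])@Bp,st["force"],st["time_s"])
w,_,_=wrist("hov"); s=viewer.camera("scene");t=viewer.camera("top");cv2.imwrite("pics/hov_s.png",s);cv2.imwrite("pics/hov_t.png",t)
o=np.vstack([cv2.resize(s[170:290,330:470],(700,600))[:,:]]) 
cv2.imwrite("pics/hov_v.png",o)
E
```

```text
grasp [603, 598, 579, 576]
lift [609, 605, 585, 582]
load0 [609, 604, 585, 581]
load1 [608, 604, 585, 582]
[ 0.054 -0.046 12.187] [ 0.204 -0.094 -2.605] 17.675
```

View pics/hov_v.png

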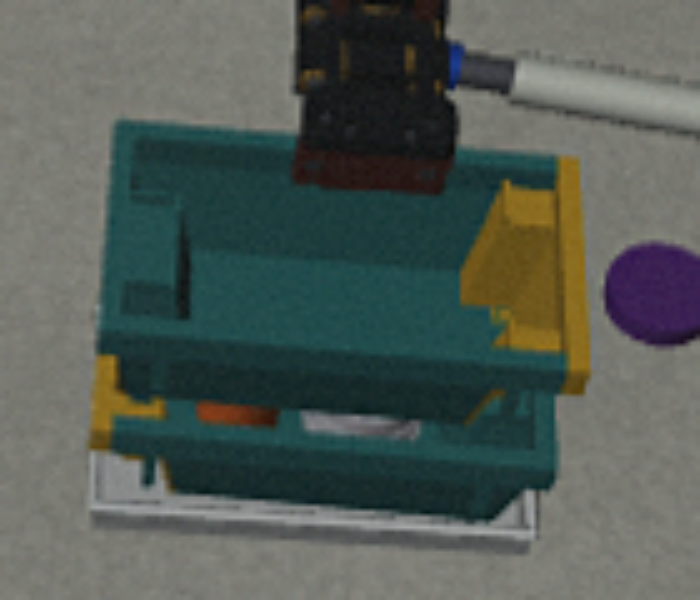

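The scene view shows the spare bin hovering over the loaded one, yellow end on the right over the plain end, with clear air between them. Crop silhouette edges: spare left x≈100 and right ≈588, loaded left ≈92 and right ≈553. I'll compare these with projected predictions.

Run:
```python
from h import *
s=viewer.camera_params("scene"); Lc=np.array([578.52,178.6,0])
def pr(c,z): return ((project(s,[c+Bp@np.array([a,-63,0])+[0,0,zz] for a in(-110,110) for zz in (z,z-18)],s["pose"])-[330,170])*5).round(0).tolist()
print("held",pr(Lc,162.2)); print("loaded",pr(Lc,84))
h=cv2.cvtColor(cv2.imread("pics/hov_s.png"),cv2.COLOR_BGR2HSV)
m=cv2.inRange(h,(78,70,20),(100,255,255))|cv2.inRange(h,(15,120,60),(34,255,255))
for r in (230,234,237,240,243,246,250,254,258,262): 
    k=np.nonzero(m[r,335:460])[0]; print(r,(r-170)*5,(k[0]+5)*5,(k[-1]+5)*5+5)
```

```text
held [[96.0, 324.0], [94.0, 348.0], [588.0, 366.0], [580.0, 390.0]]
loaded [[86.0, 424.0], [84.0, 446.0], [554.0, 465.0], [546.0, 486.0]]
230 300 100 585
234 320 100 590
237 335 100 590
240 350 100 590
243 365 95 590
246 380 95 585
250 400 95 555
254 420 90 555
258 440 90 555
262 460 145 560
```

The spare and loaded bins are offset equally from the predictions, so they're aligned within about 1 mm. Lowering gently now.

Run:
```python
from h import *
env.move_l(PL+[0,0,ZS+6.5],qp,rate=20); env.hold(.2); f0=env.read_state()["force"]
hit=env.move_l(PL+[0,0,ZS-3],qp,rate=8,f_stop=1.2); env.hold(.3); st=env.read_state()
print(hit,f0,st["force"],st["wrist_torque"],(st["tool_pos"]-PL-[0,0,ZS])@Bp,st["time_s"])
```

```text
True [ 0.206 -0.111 -3.136] [-0.503  1.618  1.813] [ 0.405 -0.401  0.05 ] [-0.192  0.564 -2.381] 19.675
```

Run:
```python
from h import *
p=env.read_state()["tool_pos"]
s=viewer.camera("scene");cv2.imwrite("pics/set_s.png",s)
set_gripper(12); env.hold(.3); st=env.read_state(); print(st["width"],st["grip_force"],st["force"])
s2=viewer.camera("scene");cv2.imwrite("pics/rel_s.png",s2); im,_,_=wrist("rel")
c=lambda a:cv2.resize(a[175:285,335:465],(400,338),interpolation=cv2.INTER_CUBIC)
cv2.imwrite("pics/rel_v.png",np.hstack([c(s),c(s2)]))
sp=viewer.camera_params("scene");Lc=np.array([578.52,178.6,0])
for nm,z in(("held",150),("loaded",84)): print(nm,((project(sp,[Lc+Bp@np.array([a,b,0])+[0,0,z] for a,b in((-110,-63),(110,-63),(110,63),(-110,63))],sp["pose"])-[335,175])*400/130).round(0).tolist())
h=cv2.cvtColor(s2,cv2.COLOR_BGR2HSV)
```

```text
12.237330060603194 0.0 [ 0.864 -0.715  0.535]
held [[43.0, 194.0], [343.0, 220.0], [335.0, 89.0], [53.0, 66.0]]
loaded [[38.0, 246.0], [325.0, 271.0], [319.0, 142.0], [48.0, 120.0]]
```

View pics/rel_v.png

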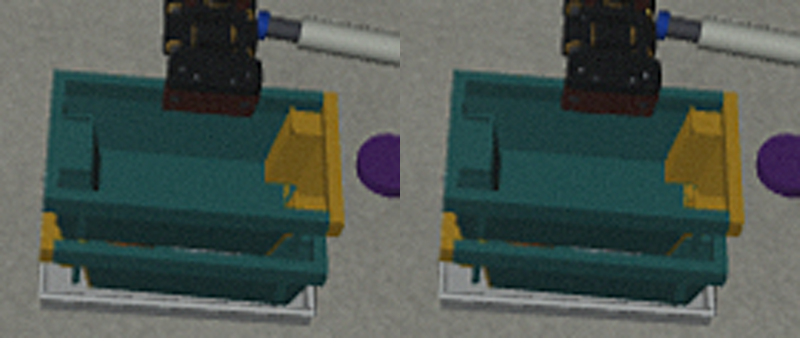

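Nothing moved on release, and the rim matches the predicted seated position. I'll retreat straight up and check that the bin is level with the wrist camera.

Run:
```python
from h import *
set_gripper(36); p=env.read_state()["tool_pos"]
print(env.move_l(p+[0,0,30],qp,rate=40,f_stop=5)); env.move_l(p+[0,0,120],qp,rate=150)
Lc=np.array([578.52,178.6,150.]); w=viewer.camera_params("wrist")
env.reach(Lc-31*Bp[:,0]+180*Bp[:,2],qp); env.hold(.4); im,Tc,T=wrist("fin0")
a,_=quad(im); a=a+.5*np.sign(a-a.mean(0)); P=plane(w,a,Tc,150.); print(a); print((P-Lc)@Bp,((P-Lc)@Bp).mean(0))
print("sides",[np.linalg.norm(P[i]-P[i-1]).round(2) for i in range(4)])
K=np.array([[w["fx"],0,w["cx"]],[0,w["fy"],w["cy"]],[0,0,1]])
# plane tilt by pose of the known rectangle, order as found
Y=(P-Lc)@Bp; obj=np.c_[np.sign(Y[:,0])*109.6,np.sign(Y[:,1])*62.6,np.zeros(4)]
ok,rv,tv=cv2.solvePnP(obj,a,K,w["dist"],flags=cv2.SOLVEPNP_IPPE if 0 else cv2.SOLVEPNP_ITERATIVE)
F=np.diag([1,-1,-1.]); Rw=Tc[:3,:3]@F@cv2.Rodrigues(rv)[0]; c=Tc[:3,:3]@F@tv[:,0]+Tc[:3,3]; print("normal in bin axes",Rw[:,2]@Bp,"centre",c)
h=env.read_state(); print(h["time_s"],h["force"]); cv2.imwrite("pics/fin_s.png",viewer.camera("scene"))
o=np.hstack([cv2.resize(im,(400,300)),cv2.resize(cv2.imread("pics/fin_s.png")[160:310,150:450],(400,300),interpolation=cv2.INTER_CUBIC)]);cv2.imwrite("pics/fin_v.png",o)
```

```text
False
[[424.354  23.5  ]
 [405.292 309.318]
 [281.921 340.573]
 [219.223  23.5  ]]
[[ 107.984  -61.529    0.   ]
 [ -87.762  -61.743    0.   ]
 [-114.815   33.773    0.   ]
 [ 107.828   66.468    0.   ]] [ 3.309 -5.758  0.   ]
sides [np.float64(128.0), np.float64(195.75), np.float64(99.27), np.float64(225.03)]
normal in bin axes [-0.138 -0.338  0.931] centre [587.148 172.057 146.549]
23.4417 [-0.522 -0.615  0.679]
```

View pics/fin_v.png

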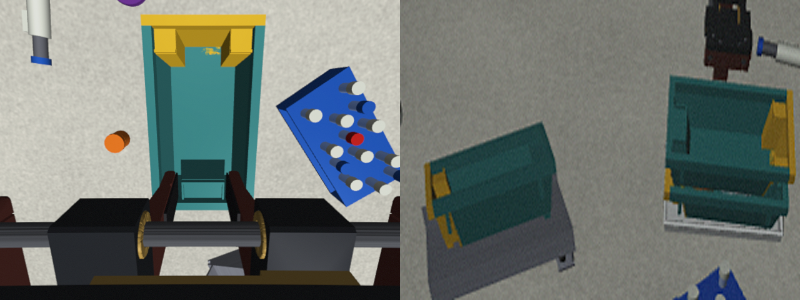

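The bin is seated and the kept bin is still on the stand, but the half-closed fingers hide the plain end's corners. I'll open wide and measure again from higher.

Run:
```python
from h import *
Lc=np.array([578.52,178.6,150.]); w=viewer.camera_params("wrist"); K=np.array([[w["fx"],0,w["cx"]],[0,w["fy"],w["cy"]],[0,0,1]]); F=np.diag([1,-1,-1.])
def rep(a,Tc,A,O,z,lab):
    a=a+.5*np.sign(a-a.mean(0)); P=plane(w,a,Tc,z) if A is Bp else None
    Y=(plane(w,a,np.linalg.inv(np.block([[A,O[:,None]],[np.zeros((1,3)),1]]))@Tc,0)); obj=np.c_[np.sign(Y[:,0])*109.6,np.sign(Y[:,1])*62.6,np.zeros(4)]
    ok,rv,tv=cv2.solvePnP(obj,a,K,w["dist"]); Rw=Tc[:3,:3]@F@cv2.Rodrigues(rv)[0]; c=Tc[:3,:3]@F@tv[:,0]+Tc[:3,3]
    print(lab,Y[:,:2].tolist(),"mean",Y.mean(0),"normal",Rw[:,2]@A,"c",c)
set_gripper(88)
for i,d in enumerate((250,190)):
    env.move_l(Lc-31*Bp[:,0]+d*Bp[:,2],qp,rate=120); env.hold(.4); im,Tc,T=wrist(f"fin{i+1}"); a,_=quad(im); rep(a,Tc,Bp,Lc,150,"fin")
for n in("spare0","spare1"): rep(quad(cv2.imread(f"pics/{n}.png"))[0],np.load(f"pics/{n}.npy")@w["tool_from_camera"],B,C,0,n)
print(env.read_state()["time_s"])
```

```text
fin [[108.13579066737479, -61.669567663645125], [-110.27567799234447, -61.807276109422816], [-110.30862651350665, 62.52026743810064], [108.12168484025575, 63.01619949678732]] mean [-1.082  0.515  0.   ] normal [-0.002 -0.     1.   ] c [577.628 177.533 148.725]
fin [[108.0296874990208, -61.622952515859375], [-110.23132304539132, -61.7676142883812], [-110.18552793356275, 62.61540323760036], [107.9784549480932, 62.90131507349094]] mean [-1.102  0.532  0.   ] normal [0.    0.001 1.   ] c [577.6   177.539 148.678]
spare0 [[106.77574079512772, -59.48691032085977], [-111.05540515995031, -59.18635328454422], [-112.5100329100853, 65.8053753181096], [107.29532832053378, 65.50627628707988]] mean [-2.374  3.16   0.   ] normal [-0.001 -0.024  1.   ] c [ 496.069 -247.717  150.42 ]
spare1 [[106.98611410083484, -59.20862477888025], [-111.2904844715872, -59.28158973946383], [-112.58974217830016, 65.62159970427675], [107.49840392626925, 65.37065198086162]] mean [-2.349  3.126  0.   ] normal [ 0.005 -0.017  1.   ] c [ 496.033 -248.047  150.532]
26.7
```

The bin is level within 0.002 rad, its rim is at about 149 mm against a nominal 150, and it's centred within about 1 mm. The gripper is open and clear, so I'm handing in.

Run:
```python
from h import *
env.hold(.3); print(workorder.sign_off(), env.read_state()["time_s"])
```

```text
the job is handed in; nothing more can be done
the job is handed in; nothing more can be done
```

The upper bin is stacked half-turned on the loaded bin, measured level and fully home, with the gripper clear; the kept bin looked undisturbed on its stand in the last picture, and the job is handed in, but sign-off returned no verdict.

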